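Seat a drill template and snap the spring flap shut behind it

ROBOT

A 7-joint arm with a two-finger parallel gripper is mounted at the origin on the work surface. World frame = base frame: x ahead of the robot, y to its left, z up, the work surface at z = 0. Lengths are in m, angles in rad, forces in N, time in s.
With the tool pointing down it reaches from about 0.4 to 0.85 m from the base axis. Payload 10.4 kg.
Tool frame: the origin (TCP) lies at the very end of the fingers, on their centre line; the grasp point (between the pads) lies manip.grasp_offset behind it (manip.grasp_offset is the distance from the TCP to the grasp point, in m); z points along the fingers, x is the direction in which the jaws open and shut, and the axes are right-handed (so a half turn about z gives the same grasp; the last joint's range is limited). The gripper opens to 85 mm and grips with 20 to 120 N. Pads are 22 mm wide; open, the fingers measure 114 mm over their backs; the gripper's body (76 mm by 85 mm) begins 54 mm behind the grasp point. The pads swing forward as they close: fully open they stand 13 mm farther back than shut.
Start: joints at [1.146, 0.332, -0.065, 1.46, 0.022, 1.35, -0.088], TCP at [0.244, -0.575, 0.231] pointing down, gripper open.
Joint ranges: [-2.6, 2.6], [-0.5, 2.12], [-1.47, 1.34], [0.16, 2.42], [-1.27, 4.41], [0.06, 2.06], [-2.6, 2.6]. Speed limits (rad/s): [2.22, 2.22, 2.79, 2.79, 3.14, 3.14, 3.14].

INTERFACE

Orientations are given as a unit quaternion [x, y, z, w].
In Python, from workcell import manip gives the robot as it stands.
- The arm moves only by the shell command python3 -m crank 'ROWS' [FORCE]. ROWS is JSON, a list that holds one entry, the list of rows, each a list of 7 numbers: the shift along the world's x, y, z in units of 60 mm (1.0 is 60 mm), then the turn, a rotation vector about the world's x, y, z in units of 5 degrees (1.0 is 5 degrees), then the finger opening in mm, from 0 to 85.4. A call has 1 to 8 rows; each row shifts and turns the commanded pose from where the row before left it; what a row does not reach is not made up. A row lasts 1/8 s, in which the tool goes at most 62.5 mm and 10.7 degrees, less where a joint would pass 70% of its speed; a pose out of reach is approached as far as the arm can. A call is refused whole if a number of a shift passes 1 or a number of a turn 1, either way. A call with a gripper value outside its range is refused whole. The fingers move at their own pace and stop on an object; FORCE is the grip in N (left out, the last holds). Time passes only in rows, so rows that do not move let the fingers close. It gives the time, the measured TCP pose, the force and the opening at its end, in the units of the state.
- manip.get_obs(): the state, without advancing time (a new reading comes with each control period).
- manip.camera(name): name is "side" or "top" or "wrist"; returns (picture, depth): 420x560x3 uint8, blue, green, red; 420x560 float32, m along the optical axis (not along the pixel's ray), 0 where there is no reading.
- manip.get_calibration(name): a dict with "fx", "fy", "cx", "cy" (pixels), "rvec" (rotation vector, rad) and "tvec" (3), from world to camera coordinates, as OpenCV has them; the wrist camera has in their place "T_tool_cam" (4x4, takes a point from camera to tool coordinates, whose origin is the TCP and whose axes are the tool frame's). Camera axes: x right, y down, z forward; pixel columns grow to the right and rows downward; lengths in m; the calibration is good to about 2 mm. A picture is of the moment at which its call begins: read the wrist's pose just before it. get_calibration takes no time and is no camera call.
- manip.hand_in(): hands the job in, once; it reports no verdict.
The state is a dict: "clock": time; "joint_pos": joint angles; "joint_velocities": joint speeds; "tau": joint torques, N m; "position": TCP position; "ee_rot": TCP orientation; "ft_force": force on the tool from outside, world axes, zero at the start; "torque": the same for the moment, N m; "grip_width": opening from 0.0 (shut) to 1.0 (fully open).
Only numpy, scipy, OpenCV 4.12 (cv2) and the standard library are available. Lean on these libraries where they do the work, as an engineer would, in place of code of your own. Each camera call takes 0.05 s, during which the arm holds its last target.

TASK

Pick up the white drill template by its fin and lay it in the fixture's channel, with the fin nearer the end stop, then slide it home and hold it pressed against the end stop with about 10 N for half a second, without making the stop slip. With the template home, push the spring flap over past its snap point so that it springs shut with its lip behind the template; do not force the fixture, and leave the other things on the bench where they are.

Things in the scene. Friction and masses are not known exactly. Their poses are not given: they have to be found in the camera images.
- fixture: Drilling fixture fixed to the bench, aluminium bed 12 mm thick, x=-130 to 100, y=-53 to 97 mm about its origin, which is on the bench surface, z up. A channel runs along its x: two steel rails 7 mm thick, 8 mm high above the bed, inner faces at y=+-33 mm from x=-35 to 85, flaring to about +-40 mm at x=-68. End stop at the +x end, -x end open, spring flap hinged on the +y side.
- channel_home (a point): Point on the bed top (12 mm above the bench) where the template's origin lies when it is home: fixture x=30, y=0 mm. Axes as the fixture's.
- end_stop: Dark steel block 16 (x) x 56 (y) x 14 mm high on the bed, axes as the fixture's; origin at the bottom middle of the face that the template meets (fixture x=80, y=0 mm). Clamped by friction only: pressed towards fixture +x with more than about 15 N it slips out of its setting; under 5 N does not seat the template.
- template: Loose white plastic plate 100 (x) x 60 (y) x 10 mm with four small holes, about 0.16 kg, starts flat on the bench. Origin at the centre of its underside, z up. A black upright grip fin stands on it: 36 mm long (x), 14 mm thick (y), 10 to 40 mm above the underside, its middle at x=+8 mm. It goes in with its +x edge against the end stop.
- grip_fin (a point): Middle of the fin at gripping height, 26 mm above the template's underside. Axes as the template's.
- flap (a joint): Flap angle, rad: 0 = fully open, leaning 22 degrees outward past upright; 1.95 = shut, level over the channel. Starts open. Over-centre spring: snap point about 0.98; below it the spring drives it open, above it shut; strongest at both stops (0.26 N m), nothing at the snap point. The lip clears the template by 2 mm when the template is home; otherwise the flap lands on it and stays ajar.
- flap_hinge (a point): Middle of the flap's hinge axis, fixed in the fixture at x=-4, y=50, z=26 mm above the bench; the axis runs along the fixture's x. Hinge cheeks beside it and, at fixture x=25 to 45, y=50 to 92 mm, a spring strut and its post stand up to 36 mm above the bench.
- flap_edge (a point): Middle of the flap's free edge, 70 mm from the hinge. Aluminium plate 46 mm wide (fixture x=-27 to 19), 4 mm thick. Open, the edge is at fixture y=76, z=91 mm; pushing its outer (+y) side towards fixture -y shuts it. Shut, the edge is at y=-20, z=26 mm and a lip 5 mm thick hangs 12 mm down at fixture x=-27 to -22, behind the template's end.
- glue: Bystander: yellow glue bottle, 52 mm diameter, 140 mm tall, origin at the centre of its base. Leave alone.
- driver: Bystander: screwdriver lying on the bench, leave alone.
- tape: Bystander: grey tape measure 65 x 36 x 60 mm, origin at the centre of its base. Leave alone.
- battery: Bystander: black drill battery 75 x 60 x 54 mm, origin at the centre of its base. Leave alone.
There are look-alikes about, which are no part of the job. Leave any blue or orange look-alike of the template alone.

How it is judged:
By the outcome, as a careful person would: the job done as asked, in the order asked, and still so for the second after the job is handed in, with the robot touching nothing.
It also fails if it takes over 66 s, if anything falls off the work surface, if the arm or the gripper's body presses on something with over 40 N, if the wrist force passes 120 N, or if a joint passes its speed limit or range.

## Working session

There is one attempt and no reset: what is moved stays moved. The work goes in short steps, Python scripts to look and compute and a shell command to move; the robot and the scene stay as the last step left them, time stands still between calls to the robot, and variables do not carry over. Pictures are saved under pics/ and viewed, and the job is handed in when it is done.

```bash
ls; mkdir -p pics
cat > h.py <<'E'
import numpy as np, cv2
from scipy.spatial.transform import Rotation as R
from workcell import manip
def shot(n,f):
    o=manip.get_obs(); p,d=manip.camera(n); cv2.imwrite('pics/'+f+'.png',p); np.savez('pics/'+f+'.npz',p=p,d=d,pos=o['position'],rot=o['ee_rot'],name=n)
def T_wc(z):  # cam->world
    n=str(z['name']); c=manip.get_calibration(n)
    T=np.eye(4)
    if n=='wrist':
        T[:3,:3]=R.from_quat(z['rot']).as_matrix(); T[:3,3]=z['pos']; return T@np.array(c['T_tool_cam']),c
    Rm=cv2.Rodrigues(np.array(c['rvec'],float))[0]; T[:3,:3]=Rm.T; T[:3,3]=-Rm.T@np.array(c['tvec']).ravel(); return T,c
def pt(f,u,v,zpl=None):
    z=np.load('pics/'+f+'.npz'); T,c=T_wc(z)
    r=np.array([(u-c['cx'])/c['fx'],(v-c['cy'])/c['fy'],1.])
    if zpl is None: s=float(z['d'][int(round(v)),int(round(u))])
    else:
        k=T[:3,:3]@r; s=(zpl-T[2,3])/k[2]
    return (T@np.append(r*s,1))[:3]
def crop(f,u0,v0,u1,v1,s,out):
    p=cv2.imread('pics/'+f+'.png')[v0:v1,u0:u1]; cv2.imwrite('pics/'+out+'.png',cv2.resize(p,None,fx=s,fy=s,interpolation=cv2.INTER_CUBIC))
def st():
    o=manip.get_obs(); print('t',o['clock'],'p',np.round(o['position'],4),'q',np.round(o['ee_rot'],4),'F',np.round(o['ft_force'],2),'g',o['grip_width'])
E
python3 - <<'E'
from h import *
shot('top','t0');shot('side','s0')
st(); print(manip.grasp_offset)
print(manip.get_calibration('top'),manip.get_calibration('wrist'))
E
```

```text
pics
t 0.1 p [ 0.2443 -0.5749  0.2306] q [ 8.340e-01 -5.518e-01 -6.000e-04 -3.000e-04] F [-0.07 -0.14  0.37] g 1.0016450259732357
0.0187
{'fx': 445.8737245829176, 'fy': 445.8737245829176, 'cx': 284.0233682786115, 'cy': 210.5951032287708, 'rvec': array([ 2.14167498, -2.19623303,  0.10401972]), 'tvec': array([-0.03143439,  0.60847527,  1.3314199 ])} {'fx': 316.3613842104093, 'fy': 316.3613842104093, 'cx': 278.9453990377159, 'cy': 212.87306880034382, 'T_tool_cam': array([[ 9.99999548e-01,  8.87439495e-04,  3.42265555e-04,
         7.16306969e-05],
       [-9.47644718e-04,  9.60453832e-01,  2.78437676e-01,
        -7.11858771e-02],
       [-8.16336734e-05, -2.78437874e-01,  9.60454238e-01,
        -1.41268351e-01],
       [ 0.00000000e+00,  0.00000000e+00,  0.00000000e+00,
         1.00000000e+00]])}
```

View pics/t0.png

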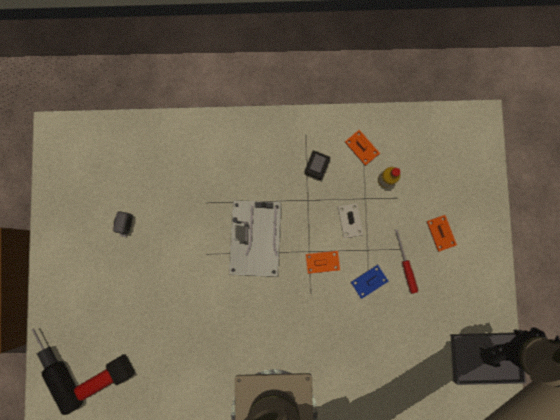

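View pics/s0.png

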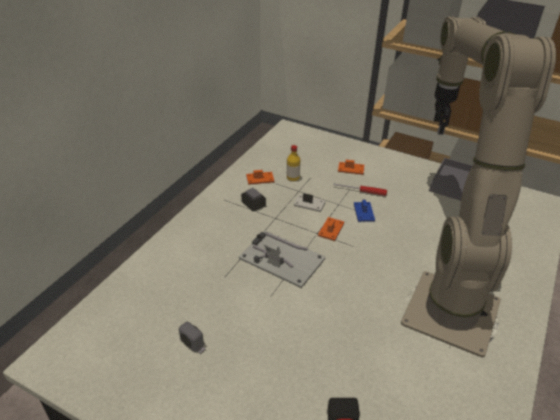

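The top picture shows the fixture near (255,238), the white template near (350,220), and orange and blue look-alikes around it. I'll enlarge it to measure.

Run:
```python
from h import *
crop('t0',220,190,380,290,5,'t0c')
for u,v in [(350,220),(255,260),(276,273),(235,273),(236,203),(278,203),(391,175),(318,165),(300,240)]:
    print(u,v,np.round(pt('t0',u,v),4))
```

```text
350 220 [ 0.5729 -0.2453  0.0405]
255 260 [0.4596 0.0459 0.0117]
276 273 [ 0.4188 -0.0175  0.0166]
235 273 [0.4215 0.1082 0.0081]
236 203 [0.6363 0.1012 0.016 ]
278 203 [ 0.6335 -0.0286  0.0109]
391 175 [ 0.6957 -0.3597  0.1066]
318 165 [ 0.7414 -0.1532  0.0533]
300 240 [ 0.5178 -0.0941 -0.0046]
```

View pics/t0c.png

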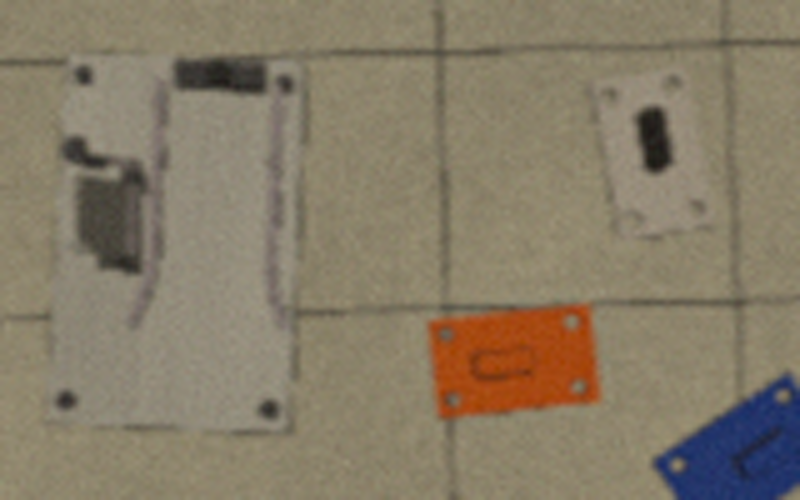

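```bash
python3 -m crank '[[[0.67,0.74,0,0,0,-1,85],[0.67,0.74,0,0,0,-1,85],[0.67,0.74,0,0,0,-1,85],[0.67,0.74,0,0,0,0,85],[0.67,0.74,0,0,0,0,85],[0.67,0.74,0,0,0,0,85],[0.67,0.74,0,0,0,0,85],[0.67,0.74,0,0,0,0,85]]]'
python3 -m crank '[[[0,1,0,0,0,0,85],[0,0.4,0,0,0,0,85],[0,0,0,0,0,0,85]]]'
python3 - <<'E'
from h import *
shot('wrist','w1'); st()
E
```

```text
clock: 1.1
position: [0.5669, -0.2186, 0.2311]
ee_rot: [0.755, -0.656, -0.0, 0.0]
ft_force: [1.0, -1.3, -0.9]
grip_width: 0.995
clock: 1.48
position: [0.5662, -0.1336, 0.2312]
ee_rot: [0.756, -0.654, -0.0, -0.0]
ft_force: [0.9, -0.8, -0.5]
grip_width: 0.997
t 1.525 p [ 0.566  -0.1359  0.2312] q [ 7.552e-01 -6.555e-01 -0.000e+00  2.000e-04] F [ 0.18 -0.25  0.14] g 0.9953537615988457
```

View pics/w1.png

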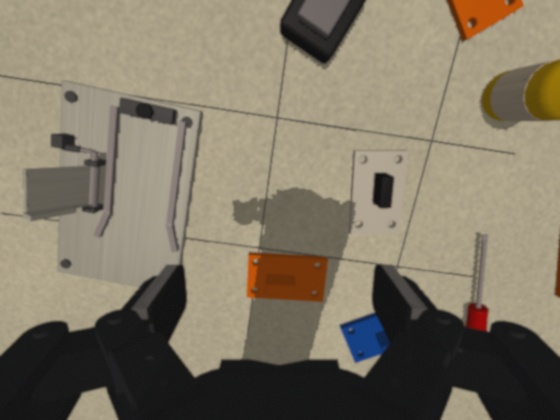

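The wrist view shows the template at (353–407, 150–233) with its fin near (383,190), and the fixture at x 58–200, y 82–285. I'll enlarge both.

Run:
```python
from h import *
crop('w1',340,140,420,245,7,'w1a'); crop('w1',10,70,215,295,3.5,'w1b')
a=cv2.imread('pics/w1a.png');b=cv2.imread('pics/w1b.png');print(a.shape,b.shape)
```

```text
(735, 560, 3) (788, 718, 3)
```

View pics/w1a.png

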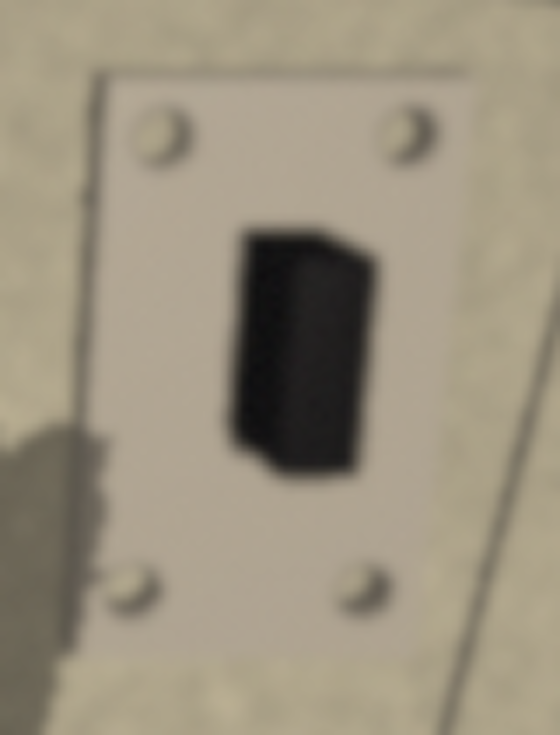

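View pics/w1b.png

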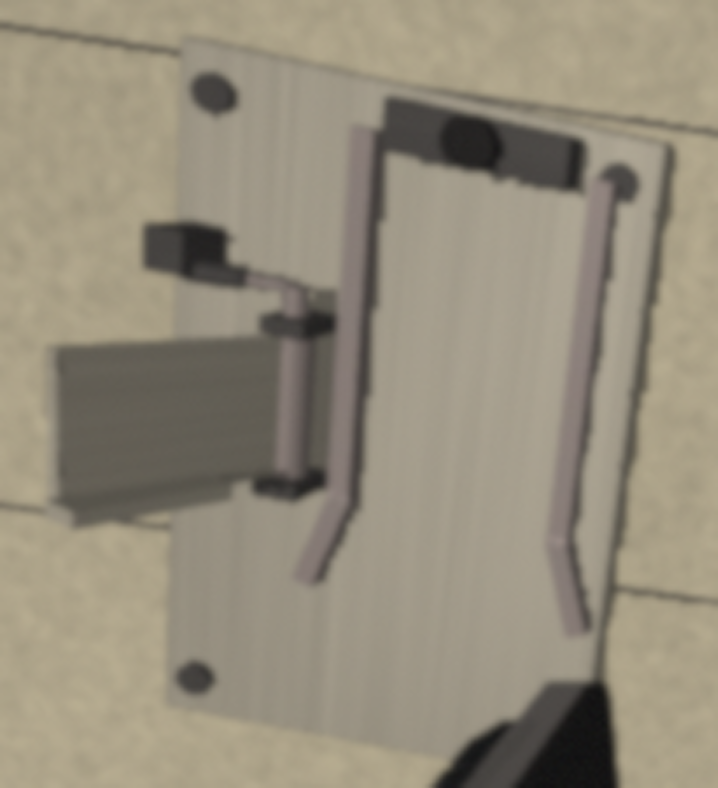

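Run:
```python
from h import *
A=lambda u,v,z:pt('w1',u/7+340-.43,v/7+140-.43,z)
B=lambda u,v,z:pt('w1',u/3.5+10-.36,v/3.5+70-.36,z)
P=[A(*q,.010) for q in [(103,75),(472,75),(428,665),(75,652)]]
for p in P: print(np.round(p,4))
P=np.array(P);print('sizes',[round(np.linalg.norm(P[i]-P[(i+1)%4])*1000,1) for i in range(4)])
def fit(M,W):
    M=np.array(M,float);W=np.array(W)[:,:2]
    mc,wc=M.mean(0),W.mean(0);a=M-mc;b=W-wc
    th=np.arctan2((a[:,0]*b[:,1]-a[:,1]*b[:,0]).sum(),(a*b).sum())
    Rm=np.array([[np.cos(th),-np.sin(th)],[np.sin(th),np.cos(th)]]);t=wc-Rm@mc
    print('yaw',np.degrees(th),'org',t,'res mm',np.round((W-(M@Rm.T+t))*1000,1).tolist());return th,t,Rm
th,t,Rm=fit([(.05,.03),(.05,-.03),(-.05,-.03),(-.05,.03)],P)
print('fin',t+Rm@[.008,0], 'fin top mid', A(335,360,.040))
# fin top corners
print([np.round(A(*q,.04),4) for q in [(300,238),(375,262),(355,472),(283,472)]])
F=[(.1,.097,.012),(.1,-.053,.012),(-.13,.097,.012)]
W=[B(182,38,.012),B(668,148,.012),B(168,705,.012)]
# rail tops z=.020 inner edge bends + ends; 
F+=[(.085,.033,.020),(.085,-.033,.02),(-.035,.033,.02),(-.035,-.033,.02)]
W+=[B(378,132,.02),B(596,183,.02),B(352,500,.02),B(548,543,.02)]
# stop top front corners z=.026
F+=[(.08,.028,.026),(.08,-.028,.026)]
W+=[B(386,146,.026),B(568,188,.026)]
th,t,Rm=fit([f[:2] for f in F],W)
print('home',t+Rm@[.03,0])
for u,v in [(75,420),(140,420),(70,190),(80,190),(30,190),(30,215)]: 
  if v<420: print(np.round(pt('w1',u,v),4), np.round(Rm.T@(pt('w1',u,v)[:2]-t),4))
```

```text
[ 0.6176 -0.2119  0.01  ]
[ 0.6262 -0.2708  0.01  ]
[ 0.5268 -0.2891  0.01  ]
[ 0.5203 -0.2278  0.01  ]
sizes [np.float64(59.5), np.float64(101.1), np.float64(61.6), np.float64(98.6)]
yaw 9.140531816009506 org [ 0.57270777 -0.24990122] res mm [[0.3, 0.4], [-0.6, 0.8], [-1.3, -1.6], [1.7, 0.4]]
fin [ 0.58060619 -0.24863037] fin top mid [ 0.5821707  -0.24881115  0.04      ]
[array([ 0.5997, -0.2391,  0.04  ]), array([ 0.5978, -0.2512,  0.04  ]), array([ 0.5653, -0.2561,  0.04  ]), array([ 0.5637, -0.2451,  0.04  ])]
yaw -3.949164600758196 org [0.53925439 0.02063738] res mm [[-1.4, -0.3], [-1.6, 1.5], [1.7, -1.2], [-0.5, -0.1], [-1.3, -0.3], [1.0, -0.3], [-0.1, 0.6], [1.3, -0.7], [0.9, 0.8]]
home [0.56918316 0.01857123]
[0.5374 0.0812 0.0508] [-0.006   0.0603]
[0.5351 0.0785 0.0384] [-0.0081  0.0574]
[0.5433 0.0946 0.0871] [-0.0011  0.0741]
[0.5222 0.0899 0.0954] [-0.0218  0.068 ]
```

```bash
python3 -m crank '[[[0.12,-0.94,0,0,0,0.2,60],[0.12,-0.94,0,0,0,0,60],[0,0,-0.9,0,0,0,60],[0,0,-0.9,0,0,0,60],[0,0,-0.7,0,0,0,60],[0,0,0,0,0,0,60]]]'
python3 - <<'E'
from h import *
shot('wrist','w2'); st()
E
```

```text
clock: 2.28
position: [0.5774, -0.25, 0.0778]
ee_rot: [0.76, -0.65, -0.003, 0.001]
ft_force: [-0.1, -0.1, 1.1]
grip_width: 0.699
t 2.325 p [ 0.5794 -0.2502  0.0808] q [ 7.599e-01 -6.500e-01 -1.000e-03  6.000e-04] F [ 0.27 -0.3   0.86] g 0.7000320205844024
```

View pics/w2.png

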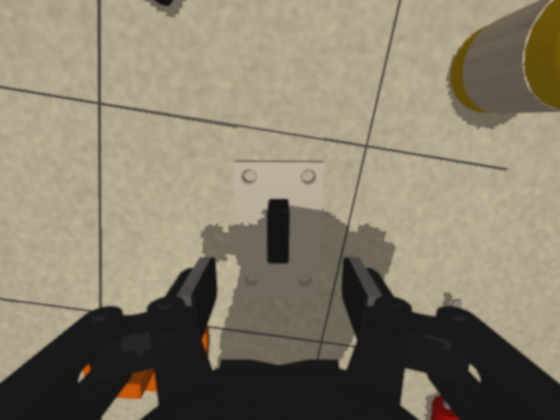

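Run:
```python
from h import *
for q in [(278,200,.04),(278,262,.04),(278,262,.01),(278,262,None)]: print(np.round(pt('w2',*q),4))
crop('w2',220,140,340,300,4,'w2a')
```

```text
[ 0.6039 -0.2452  0.04  ]
[ 0.5649 -0.2513  0.04  ]
[ 0.5509 -0.2533  0.01  ]
[ 0.5644 -0.2514  0.0389]
```

View pics/w2a.png

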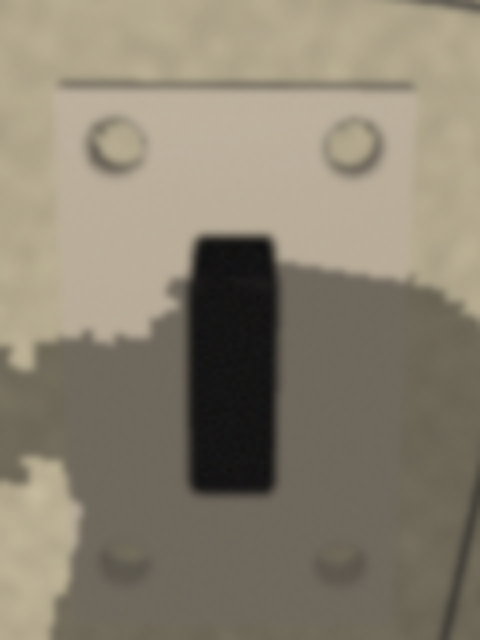

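The fin is centred between the jaws, with its top face at u≈278, v 209–263. Next I descend and grip.

```bash
python3 -m crank '[[[0.04,0.02,-0.6,0,0,0,60],[0,0,-0.5,0,0,0,60],[0,0,0,0,0,0,60],[0,0,0,0,0,0,8],[0,0,0,0,0,0,8],[0,0,0,0,0,0,8],[0,0,0,0,0,0,8]]]' 60
python3 - <<'E'
from h import *
st()
E
```

```text
clock: 3.2
position: [0.5839, -0.2482, 0.0171]
ee_rot: [0.76, -0.649, 0.001, -0.0]
ft_force: [-1.5, -0.4, 5.8]
grip_width: 0.153
t 3.2 p [ 0.5839 -0.2482  0.0171] q [ 7.605e-01 -6.494e-01  1.300e-03 -3.000e-04] F [-1.45 -0.37  5.79] g 0.15346263027416626
```

```bash
python3 -m crank '[[[0,0,0.5,0,0,0,8],[0,0,0.6,0,0,0,8],[-0.1,0.8,0,0,0,-0.65,8],[-0.1,0.8,0,0,0,-0.65,8],[-0.1,0.9,0,0,0,-0.65,8],[-0.15,0.9,0,0,0,-0.65,8],[-0.13,0.9,0,0,0,0,8],[0,0,0,0,0,0,8]]]'
python3 - <<'E'
from h import *
shot('wrist','w3'); st(); shot('top','t3'); st()
E
```

```text
clock: 4.2
position: [0.5475, 0.0158, 0.0821]
ee_rot: [-0.685, 0.729, 0.0, 0.001]
ft_force: [-0.1, -1.5, -0.0]
grip_width: 0.152
t 4.25 p [0.5479 0.0126 0.0819] q [-6.837e-01  7.298e-01 -2.000e-04  3.000e-04] F [-0.26  0.01 -0.67] g 0.15287971921262733
t 4.3 p [0.5482 0.0105 0.0818] q [-6.826e-01  7.308e-01 -4.000e-04  0.000e+00] F [ 0.48 -0.21 -2.28] g 0.14776835621750115
```

View pics/w3.png

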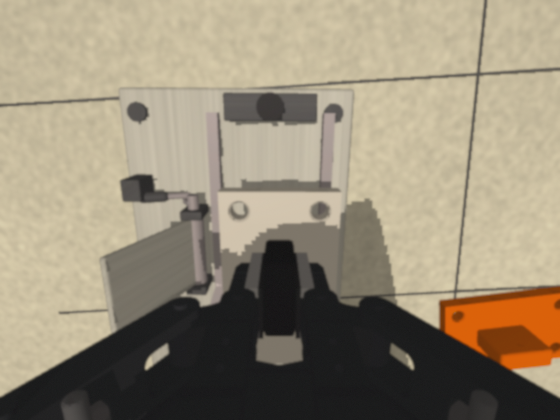

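```bash
python3 -m crank '[[[0,0,0,0,0,0,8],[0,0,0,0,0,0,8]]]'
python3 - <<'E'
from h import *
shot('wrist','w4'); st()
crop('w4',110,80,360,300,3.2,'w4a')
E
```

```text
clock: 4.55
position: [0.5482, 0.0091, 0.0813]
ee_rot: [-0.681, 0.732, -0.0, -0.0]
ft_force: [0.1, -0.1, -1.0]
grip_width: 0.15
t 4.6 p [0.5481 0.0093 0.0813] q [-6.815e-01  7.318e-01 -1.000e-04 -1.000e-04] F [ 0.2   0.26 -1.07] g 0.14740278195205492
```

View pics/w4a.png

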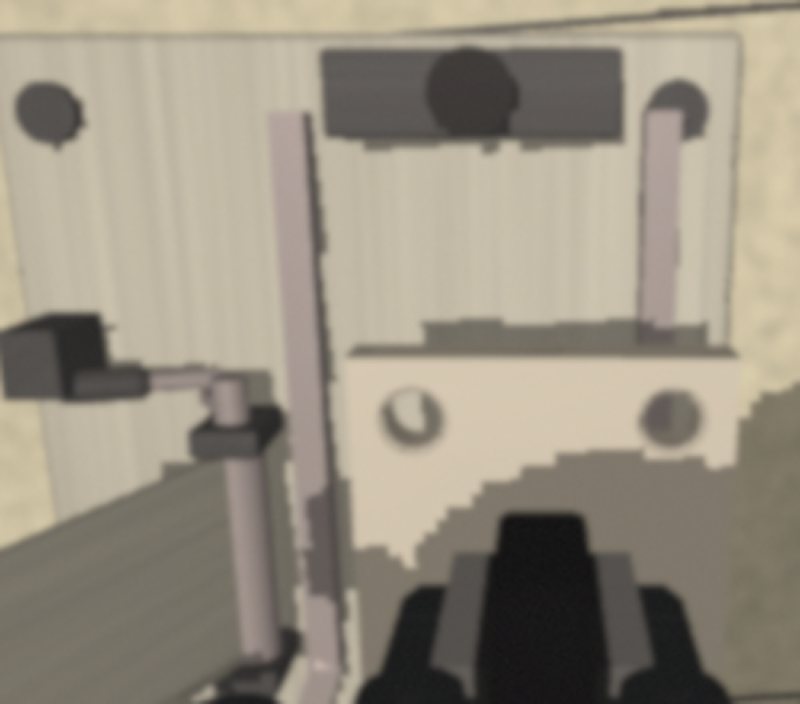

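Run:
```python
from h import *
B=lambda u,v,z:pt('w4',u/3.2+110-.34,v/3.2+80-.34,z)
zt=.0813-.0171+.010
L=B(347,355,zt);Rr=B(738,355,zt);print('tmpl',np.round([L,Rr],4),np.linalg.norm(L-Rr))
d=L-Rr;yt=np.degrees(np.arctan2(-d[0],d[1]));print('yaw t',yt)
W=[B(306,113,.02),B(645,113,.02),B(323,138,.026),B(622,140,.026),B(740,38,.012),B(342,640,.02)]
F=[(.085,.033),(.085,-.033),(.08,.028),(.08,-.028),(.1,-.053),(-.03,.033)]
F=np.array(F);Wn=np.array(W)[:,:2]
for k in (6,):
    a=F-F.mean(0);b=Wn-Wn.mean(0);th=np.arctan2((a[:,0]*b[:,1]-a[:,1]*b[:,0]).sum(),(a*b).sum())
    Rm=np.array([[np.cos(th),-np.sin(th)],[np.sin(th),np.cos(th)]]);t=Wn.mean(0)-Rm@F.mean(0)
    print(np.degrees(th),t,np.round((Wn-F@Rm.T-t)*1000,1).tolist())
m=(L+Rr)[:2]/2
print('front mid in fixture',Rm.T@(m-t),'old', )
th=np.radians(-3.95);R2=np.array([[np.cos(th),-np.sin(th)],[np.sin(th),np.cos(th)]]);print(R2.T@(m-[.53925,.02064]))
q=[-.6815,.7318];a=np.array([2*q[0]**2-1,2*q[0]*q[1]]);print('tool x yaw',np.degrees(np.arctan2(a[1],a[0])))
```

```text
tmpl [[ 0.5894  0.0355  0.0742]
 [ 0.5853 -0.0229  0.0742]] 0.058477864997374694
yaw t -4.04886349507728
-3.9833320106533767 [0.5393896 0.0225401] [[-0.5, -0.7], [-0.5, 0.5], [-0.0, 0.0], [-0.4, 0.2], [-1.3, 1.6], [2.7, -1.6]]
front mid in fixture [ 0.04894969 -0.01286832] old
[ 0.04895057 -0.01099159]
tool x yaw -94.07816094797397
```

```bash
python3 -m crank '[[[0.01,0.2,0,0,0,0,8],[0,0,-0.4,0,0,0,8],[0,0,-0.27,0,0,0,8],[0,0,0,0,0,0,8],[0,0,0,0,0,0,8]]]'
python3 - <<'E'
from h import *
shot('wrist','w5'); st()
crop('w5',110,80,360,300,3.2,'w5a')
E
```

```text
clock: 5.22
position: [0.549, 0.0225, 0.0417]
ee_rot: [-0.682, 0.731, -0.0, 0.0]
ft_force: [0.1, -0.4, -0.3]
grip_width: 0.149
t 5.275 p [0.5492 0.0225 0.0419] q [-6.821e-01  7.313e-01 -4.000e-04  4.000e-04] F [-0.07 -0.42 -0.25] g 0.1492583071982694
```

View pics/w5a.png

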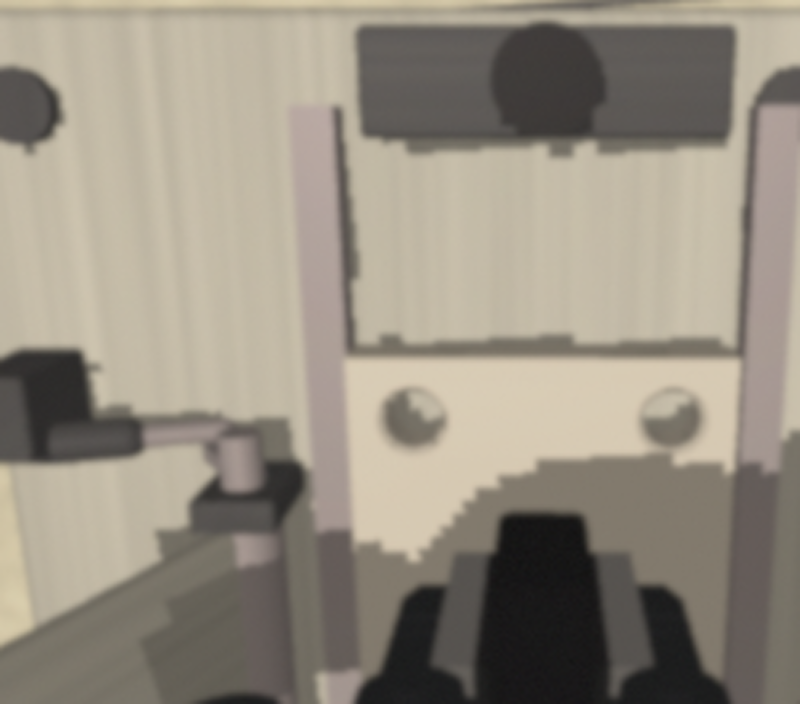

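```bash
python3 -m crank '[[[0,0,-0.13,0,0,0,8],[0,0,-0.08,0,0,0,8],[0,0,0,0,0,0,8],[0,0,0,0,0,0,8]]]'
python3 - <<'E'
from h import *
st();shot('wrist','w6'); st()
crop('w6',110,80,400,300,2.7,'w6a')
E
```

```text
clock: 5.78
position: [0.5487, 0.0223, 0.0291]
ee_rot: [-0.682, 0.731, -0.0, -0.0]
ft_force: [-4.3, -0.2, 8.6]
grip_width: 0.148
t 5.775 p [0.5487 0.0223 0.0291] q [-6.821e-01  7.313e-01 -2.000e-04 -1.000e-04] F [-4.28 -0.23  8.64] g 0.14773870546404977
t 5.825 p [0.5487 0.0223 0.0291] q [-6.821e-01  7.313e-01 -2.000e-04 -1.000e-04] F [-3.97 -0.68  8.63] g 0.1531089371921555
```

View pics/w6a.png

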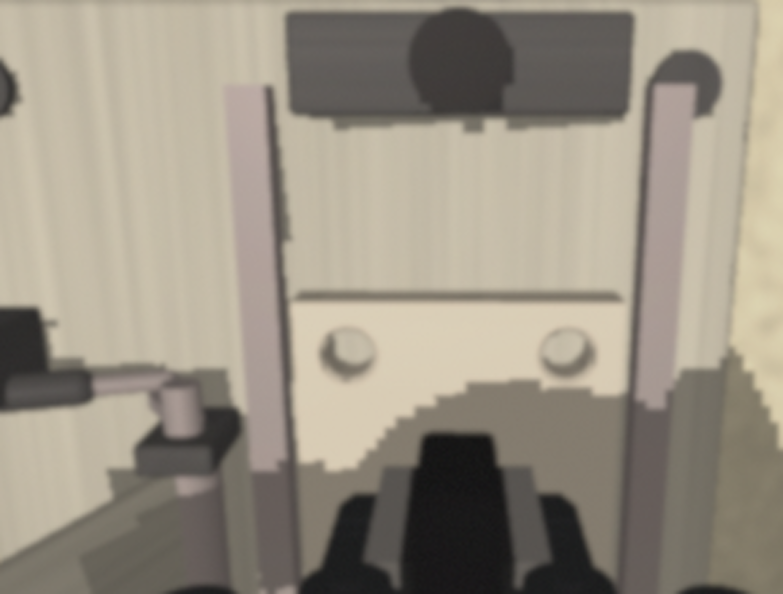

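```bash
python3 -m crank '[[[0,0,0.015,0,0,0,8],[0.1,-0.007,0,0,0,0,8],[0,0,0,0,0,0,8]]]' ; python3 -m crank '[[[0.1,-0.007,0,0,0,0,8],[0.1,-0.007,0,0,0,0,8],[0.1,-0.007,0,0,0,0,8],[0,0,0,0,0,0,8],[0,0,0,0,0,0,8]]]';python3 - <<'E'
from h import *
st()
E
```

```text
clock: 6.2
position: [0.5551, 0.0219, 0.0293]
ee_rot: [-0.682, 0.731, -0.0, 0.0]
ft_force: [0.3, 0.1, -0.9]
grip_width: 0.148
clock: 6.82
position: [0.5725, 0.0207, 0.0293]
ee_rot: [-0.682, 0.731, 0.0, -0.0]
ft_force: [0.3, 0.0, -0.7]
grip_width: 0.149
t 6.825 p [0.5725 0.0207 0.0293] q [-6.821e-01  7.312e-01  1.000e-04 -1.000e-04] F [ 0.3   0.03 -0.72] g 0.14929009978368998
```

```bash
python3 -m crank '[[[0.06,-0.004,0,0,0,0,8],[0,0,0,0,0,0,8],[0,0,0,0,0,0,8]]]'
python3 - <<'E'
from h import *
shot('wrist','w7'); st()
crop('w7',110,80,400,300,2.7,'w7a')
E
```

```text
clock: 7.2
position: [0.5762, 0.0205, 0.0294]
ee_rot: [-0.682, 0.731, -0.0, -0.0]
ft_force: [0.2, 0.5, -1.4]
grip_width: 0.149
t 7.25 p [0.5762 0.0205 0.0294] q [-0.6822  0.7312 -0.     -0.    ] F [ 0.06  0.19 -0.06] g 0.1472088501678864
```

View pics/w7a.png

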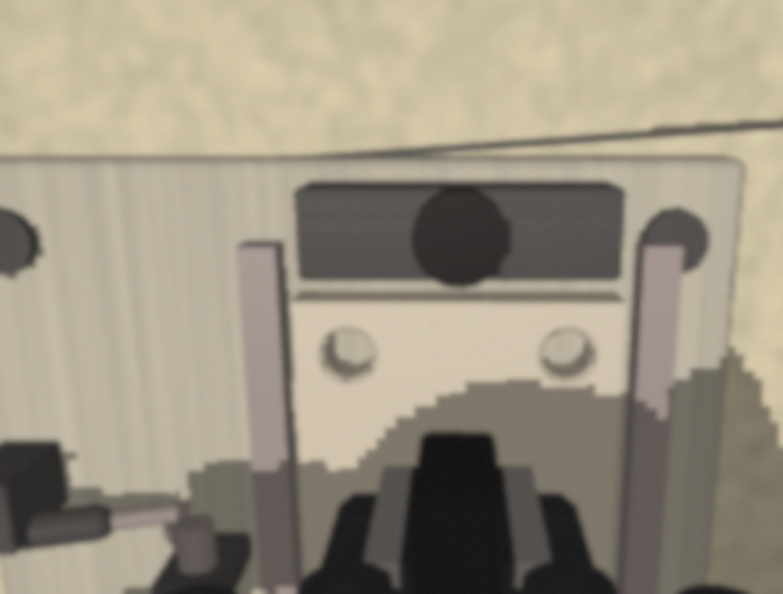

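```bash
python3 -m crank '[[[0.02,-0.001,-0.005,0,0,0,8],[0,0,0,0,0,0,8]]]'; python3 -m crank '[[[0.02,-0.001,0,0,0,0,8],[0,0,0,0,0,0,8]]]'
```

```text
clock: 7.5
position: [0.5776, 0.0204, 0.0292]
ee_rot: [-0.682, 0.731, -0.0, 0.0]
ft_force: [1.3, -0.7, 0.2]
grip_width: 0.152
clock: 7.75
position: [0.5788, 0.0203, 0.0292]
ee_rot: [-0.682, 0.731, -0.0, 0.0]
ft_force: [0.1, 0.5, -0.9]
grip_width: 0.148
```

```bash
python3 -m crank '[[[0.01,-0.001,0,0,0,0,8],[0,0,0,0,0,0,8]]]'; python3 -m crank '[[[0.01,-0.001,0,0,0,0,8],[0,0,0,0,0,0,8]]]'
```

```text
clock: 8.0
position: [0.5793, 0.0203, 0.0292]
ee_rot: [-0.682, 0.731, -0.0, 0.0]
ft_force: [0.0, 0.6, 1.1]
grip_width: 0.148
clock: 8.25
position: [0.5799, 0.0202, 0.0292]
ee_rot: [-0.682, 0.731, -0.0, 0.0]
ft_force: [-0.7, 1.0, 0.9]
grip_width: 0.153
```

```bash
python3 -m crank '[[[0.01,-0.001,0,0,0,0,8],[0,0,0,0,0,0,8]]]'
python3 - <<'E'
from h import *
shot('wrist','w8'); st()
crop('w8',200,140,360,220,5,'w8a')
E
```

```text
clock: 8.5
position: [0.5805, 0.0202, 0.0292]
ee_rot: [-0.682, 0.731, -0.0, 0.0]
ft_force: [-1.0, -0.4, 0.7]
grip_width: 0.151
t 8.55 p [0.5805 0.0201 0.0292] q [-6.821e-01  7.312e-01 -1.000e-04  0.000e+00] F [-1.14  0.3   1.43] g 0.14972050275409673
```

View pics/w8a.png

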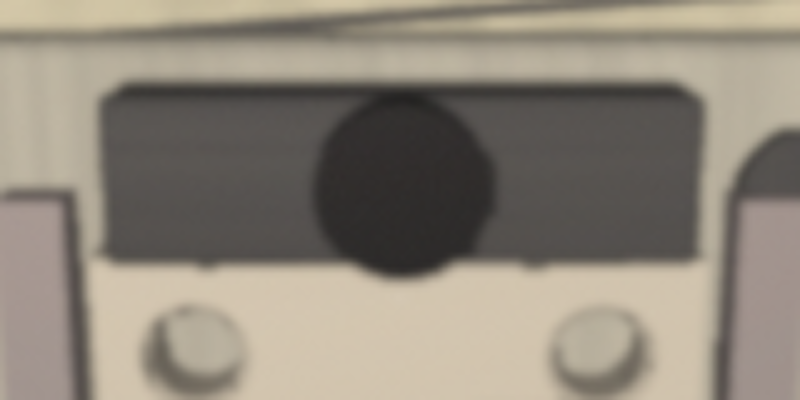

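The template's front edge is now right at the stop (gap ≤1 mm), so I go on in small steps and watch Fx.

```bash
python3 -m crank '[[[0.005,0,0,0,0,0,8],[0,0,0,0,0,0,8]]]'; python3 -m crank '[[[0.005,0,0,0,0,0,8],[0,0,0,0,0,0,8]]]'
```

```text
clock: 8.8
position: [0.5807, 0.0201, 0.0292]
ee_rot: [-0.682, 0.731, -0.0, -0.0]
ft_force: [-2.1, -0.1, 2.9]
grip_width: 0.151
clock: 9.05
position: [0.5808, 0.0201, 0.0292]
ee_rot: [-0.682, 0.731, 0.0, -0.0]
ft_force: [-4.5, 0.0, 5.6]
grip_width: 0.152
```

```bash
python3 -m crank '[[[0.005,0,0,0,0,0,8],[0,0,0,0,0,0,8]]]'
```

```text
clock: 9.3
position: [0.5807, 0.0201, 0.0292]
ee_rot: [-0.682, 0.731, 0.0, -0.001]
ft_force: [-6.9, -0.4, 6.5]
grip_width: 0.154
```

```bash
python3 -m crank '[[[0.003,0,0.008,0,0,0,8],[0,0,0,0,0,0,8]]]'
```

```text
clock: 9.55
position: [0.5808, 0.0201, 0.0293]
ee_rot: [-0.682, 0.731, 0.0, -0.001]
ft_force: [-5.9, -0.7, 3.5]
grip_width: 0.153
```

```bash
python3 -m crank '[[[0.007,0,0.002,0,0,0,8],[0,0,0,0,0,0,8]]]'
```

```text
clock: 9.8
position: [0.5809, 0.0201, 0.0293]
ee_rot: [-0.682, 0.731, 0.001, -0.001]
ft_force: [-6.6, -0.9, 4.6]
grip_width: 0.15
```

```bash
python3 -m crank '[[[0.005,0,0,0,0,0,8],[0,0,0,0,0,0,8]]]'
python3 - <<'E'
from h import *
st()
E
```

```text
clock: 10.05
position: [0.5809, 0.0201, 0.0293]
ee_rot: [-0.682, 0.731, 0.001, -0.001]
ft_force: [-9.2, -0.5, 5.4]
grip_width: 0.15
t 10.05 p [0.5809 0.0201 0.0293] q [-0.6822  0.7312  0.0009 -0.0012] F [-9.25 -0.53  5.41] g 0.1504262782804836
```

```bash
python3 -m crank '[[[0.004,0,0,0,0,0,8],[0,0,0,0,0,0,8]]]'
```

```text
clock: 10.3
position: [0.5809, 0.0201, 0.0293]
ee_rot: [-0.682, 0.731, 0.001, -0.001]
ft_force: [-9.5, -1.2, 7.1]
grip_width: 0.154
```

```bash
python3 -m crank '[[[0.003,0,0.002,0,0,0,8],[0,0,0,0,0,0,8]]]'; python3 -m crank '[[[0,0,0,0,0,0,8],[0,0,0,0,0,0,8],[0,0,0,0,0,0,8]]]';python3 -m crank '[[[0,0,0,0,0,0,8],[0,0,0,0,0,0,8],[0,0,0,0,0,0,8]]]'
```

```text
clock: 10.55
position: [0.5809, 0.0201, 0.0293]
ee_rot: [-0.682, 0.731, 0.001, -0.002]
ft_force: [-10.8, -0.3, 6.2]
grip_width: 0.148
clock: 10.92
position: [0.5809, 0.0201, 0.0293]
ee_rot: [-0.682, 0.731, 0.001, -0.002]
ft_force: [-11.5, -0.7, 7.1]
grip_width: 0.149
clock: 11.3
position: [0.5809, 0.0201, 0.0293]
ee_rot: [-0.682, 0.731, 0.001, -0.002]
ft_force: [-10.3, -0.3, 6.4]
grip_width: 0.151
```

```bash
python3 -m crank '[[[-0.028,0,0,0,0,0,8],[0,0,0,0,0,0,8],[0,0,0,0,0,0,8]]]'; python3 -m crank '[[[0,0,0,0,0,0,35],[0,0,0,0,0,0,35],[0,0,0,0,0,0,35]]]'
python3 - <<'E'
from h import *
st();shot('wrist','w9'); st()
crop('w9',110,80,400,300,2.7,'w9a')
E
```

```text
clock: 11.68
position: [0.5808, 0.0201, 0.0296]
ee_rot: [-0.682, 0.731, 0.0, -0.0]
ft_force: [-2.1, -1.6, -1.6]
grip_width: 0.154
clock: 12.05
position: [0.5814, 0.0202, 0.0301]
ee_rot: [-0.682, 0.731, -0.0, 0.0]
ft_force: [0.8, -0.1, 0.2]
grip_width: 0.404
t 12.05 p [0.5814 0.0202 0.0301] q [-6.821e-01  7.312e-01 -3.000e-04  3.000e-04] F [ 0.82 -0.14  0.2 ] g 0.4041244189689308
t 12.1 p [0.5813 0.0202 0.03  ] q [-6.821e-01  7.312e-01 -2.000e-04  2.000e-04] F [-0.04  0.46 -0.27] g 0.4105356150999701
```

View pics/w9a.png

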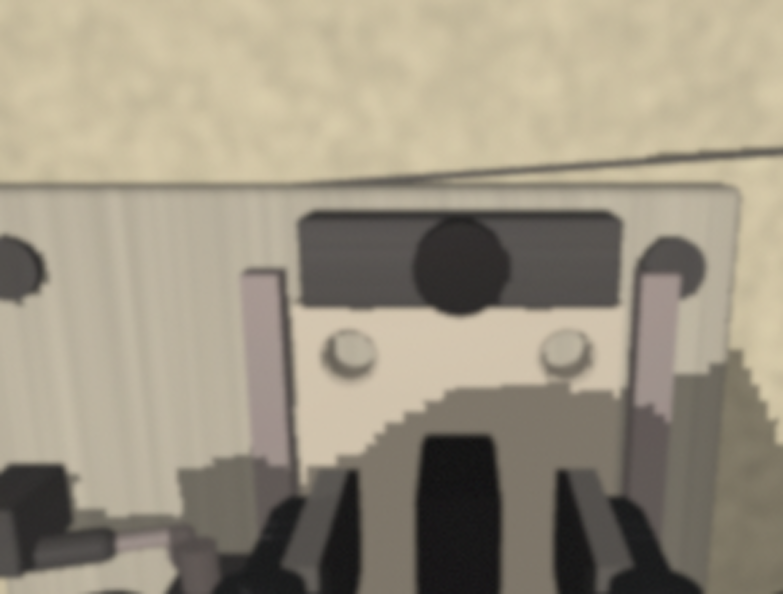

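The template is flush against the stop at crop v≈306, and the fin is free. Next I lift, close the gripper and go round to the flap's outer side.

```bash
python3 -m crank '[[[0,0,0.4,0,0,0,35],[0,0,0.8,0,0,0,35],[0,0,0.8,0,0,0,35],[-0.32,0.93,0,0,0,0,0],[-0.32,0.93,0,0,0,0,0],[0,0,0,0,0,0,0],[0,0,0,0,0,0,0]]]';  python3 - <<'E'
from h import *
st();shot('wrist','w10'); st()
E
```

```text
clock: 12.98
position: [0.5428, 0.1313, 0.1499]
ee_rot: [-0.682, 0.731, -0.0, -0.0]
ft_force: [0.5, -0.3, 0.2]
grip_width: 0.003
t 12.975 p [0.5428 0.1313 0.1499] q [-6.822e-01  7.312e-01 -3.000e-04 -1.000e-04] F [ 0.48 -0.31  0.16] g 0.003325861157295175
t 13.025 p [0.543  0.1305 0.1498] q [-6.816e-01  7.317e-01 -3.000e-04 -2.000e-04] F [ 0.87 -0.36 -0.4 ] g -0.0034509333313523082
```

View pics/w10.png

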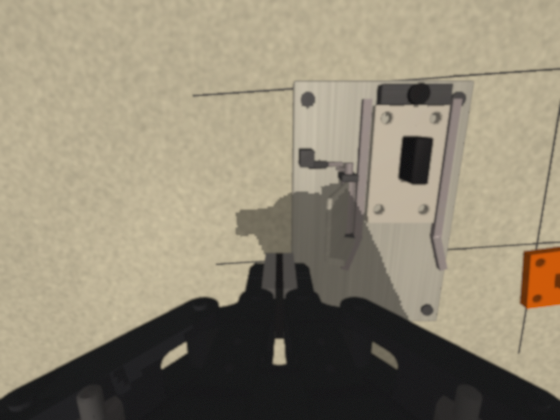

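Run:
```python
from h import *
th=np.radians(-3.97);R2=np.array([[np.cos(th),-np.sin(th)],[np.sin(th),np.cos(th)]])
for u,v in [(325,215),(330,205),(335,215),(340,215),(345,215),(350,215),(335,235),(330,245)]:
    p=pt('w10',u,v); print(u,v,np.round(R2.T@(p[:2]-[.5393,.0215])*1000,1),round(p[2]*1000,1))
crop('w10',280,160,400,300,5,'w10a')
```

```text
325 215 [-16.   67.2] 11.2
330 205 [14.3 76.4] 90.4
335 215 [ 3.3 70.1] 76.4
340 215 [-1.8 63.1] 59.2
345 215 [-8.7 54.2] 36.1
350 215 [-10.5  48.5] 29.9
335 235 [-12.8  68.8] 73.5
330 245 [-14.7  74.7] 88.4
```

View pics/w10a.png

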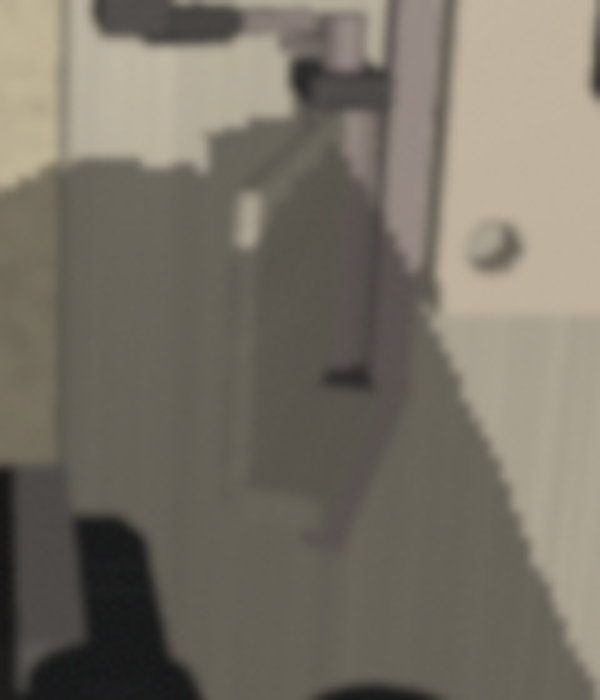

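```bash
python3 -m crank '[[[0,0,-0.65,0,0,0,0],[0,0,-0.65,0,0,0,0],[0,0,0,0,0,0,0],[-0.02,-0.3,0,0,0,0,0],[-0.02,-0.3,0,0,0,0,0],[0,0,0,0,0,0,0]]]'
```

```text
clock: 13.78
position: [0.5418, 0.0938, 0.0739]
ee_rot: [-0.681, 0.732, -0.001, 0.001]
ft_force: [2.6, 3.4, 1.2]
grip_width: 0.001
```

```bash
python3 -m crank '[[[-0.01,-0.2,0,0,0,0,0],[-0.01,-0.2,0,0,0,0,0],[0,0,0,0,0,0,0]]]'
python3 - <<'E'
from h import *
st();shot('wrist','w11')
E
```

```text
clock: 14.15
position: [0.5391, 0.0701, 0.072]
ee_rot: [-0.681, 0.732, -0.0, -0.0]
ft_force: [0.3, 1.4, 1.4]
grip_width: 0.001
t 14.15 p [0.5391 0.0701 0.072 ] q [-6.814e-01  7.319e-01 -4.000e-04 -3.000e-04] F [0.27 1.43 1.44] g 0.0009459107662342233
```

View pics/w11.png

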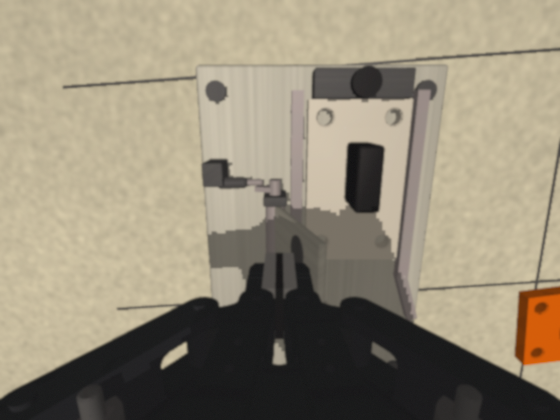

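The flap now leans over towards the channel, with its edge at (300–325, 240), and the push force is falling. I keep pushing.

```bash
python3 -m crank '[[[-0.01,-0.2,0,0,0,0,0],[-0.01,-0.2,0,0,0,0,0],[0,0,0,0,0,0,0],[0,0,0,0,0,0,0]]]'
python3 - <<'E'
from h import *
st();shot('wrist','w12')
E
```

```text
clock: 14.7
position: [0.5377, 0.0475, 0.0718]
ee_rot: [-0.682, 0.731, -0.0, -0.0]
ft_force: [-0.7, -0.3, 0.6]
grip_width: -0.001
t 14.7 p [0.5377 0.0475 0.0718] q [-6.820e-01  7.314e-01 -0.000e+00 -2.000e-04] F [-0.69 -0.29  0.64] g -0.0013847835293196635
```

View pics/w12.png

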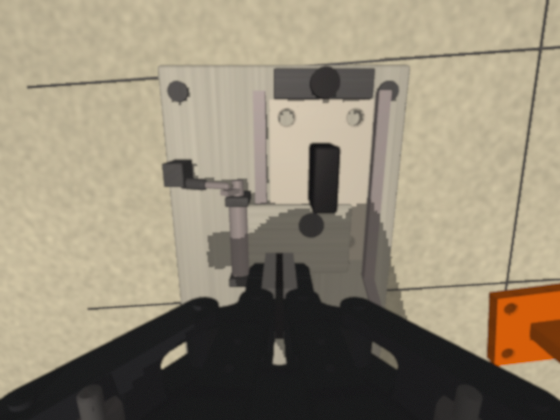

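The flap has snapped shut: the level plate lies at (250–350, 205–270). I retreat up and check.

```bash
python3 -m crank '[[[0,0,0.8,0,0,0,0],[0,0,0.9,0,0,0,0],[0,0,0.9,0,0,0,0],[-0.6,0,0,0,0,0,0],[0,0,0,0,0,0,0],[0,0,0,0,0,0,0]]]'
python3 - <<'E'
from h import *
st();shot('wrist','w13');shot('top','t13');shot('side','s13')
crop('w13',150,60,400,290,3,'w13a')
a=cv2.imread('pics/t13.png')[100:300,100:480];cv2.imwrite('pics/t13a.png',cv2.resize(a,None,fx=2,fy=2))
E
```

```text
clock: 15.5
position: [0.502, 0.0478, 0.2278]
ee_rot: [-0.682, 0.731, -0.0, -0.0]
ft_force: [0.1, -0.7, -0.3]
grip_width: -0.002
t 15.5 p [0.502  0.0478 0.2278] q [-6.822e-01  7.311e-01 -2.000e-04 -0.000e+00] F [ 0.08 -0.69 -0.27] g -0.0023037702327690325
```

View pics/w13.png

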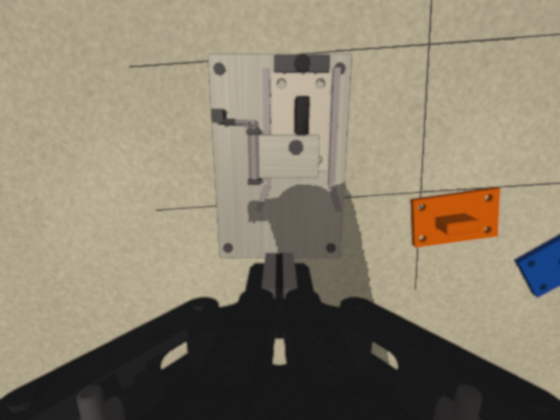

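View pics/t13a.png

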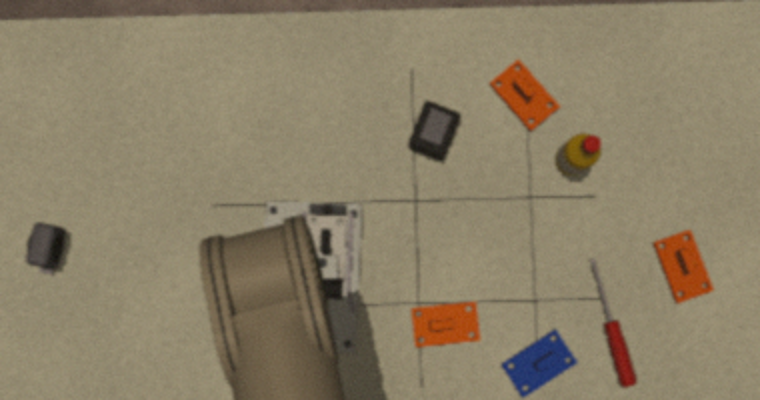

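Run:
```python
from h import *
th=np.radians(-3.97);R2=np.array([[np.cos(th),-np.sin(th)],[np.sin(th),np.cos(th)]])
z=np.load('pics/w13.npz')
for u,v in [(265,160),(280,165),(295,165),(305,165),(315,160),(313,175),(302,70),(315,77),(290,77),(285,90)]:
    p=pt('w13',u,v); print(u,v,np.round(R2.T@(p[:2]-[.5393,.0215])*1000,1),round(p[2]*1000,1))
crop('w13',200,45,360,195,4.5,'w13a')
```

```text
265 160 [-7.8 38.6] 27.6
280 165 [-13.3  22.5] 26.5
295 165 [-13.4   6.3] 26.1
305 165 [-13.3  -4.5] 26.2
315 160 [ -7.9 -15. ] 27.0
313 175 [-24.2 -13.5] 26.1
302 70 [80.6  1.1] 30.6
315 77 [ 75.6 -13.1] 19.9
290 77 [75.4 12.5] 21.2
285 90 [63.1 17.5] 19.6
```

View pics/w13a.png

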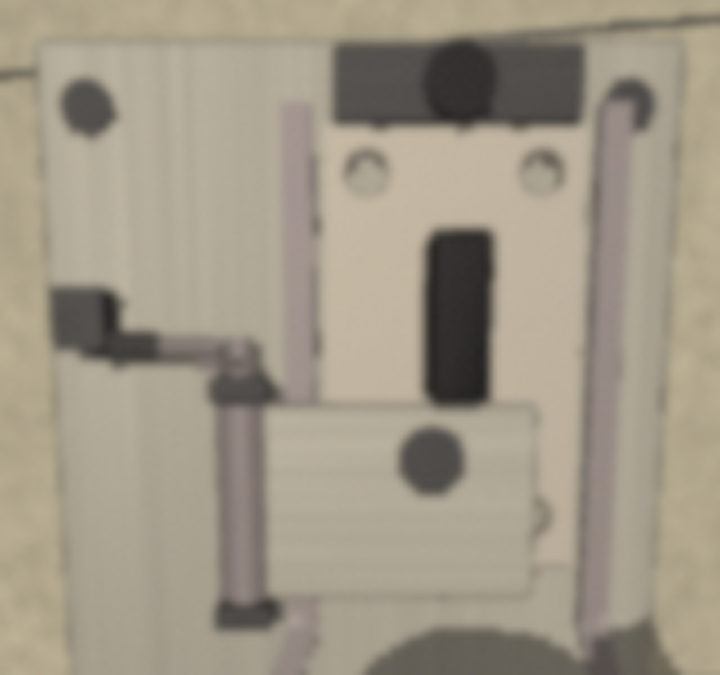

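The flap is level, at 26–27.6 mm all across. The template sits flush at the stop with its rear edge ahead of the lip, the stop is in place, and the robot is clear.

```bash
python3 -c "
from workcell import manip
print(manip.hand_in())"
```

```text
the job is handed in; nothing more can be done
None
```

I gripped the white template by its fin, laid it in the channel and slid it to the end stop. I held it there at a wrist reading of about 10–11.5 N in x for just over 0.75 s, then let go. I then pushed the flap over past its snap point with the closed fingertips, and it sprang shut. I handed in at about 15.6 s of the 66 s allowed.

**Last checks:**
- **Flap:** it lies level, at 26–27.6 mm across its whole width, so it is not ajar. In the picture the template's rear edge is just ahead of the lip.
- **Template:** its front edge is flush with the stop.
- **Stop:** it showed no slip. The tool position stayed constant under the press, and the stop still sits at the fixture's x≈80 mm.
- **Bench:** the bystanders and look-alikes look unmoved, judged by eye from the final top picture.
- **Robot:** it was clear of everything at hand-in.

**Uncertainty:** while I pressed there was also a 6–7 N vertical load on the template. Friction on the bed may have taken a few newtons, so I estimate the force on the stop itself at about 8–11 N. That is within the 5–15 N window, but I could not measure it directly.

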